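Seal the food box corner to opposite corner

ROBOT

A 6-joint arm with a two-finger parallel gripper is mounted at the origin on a cart in front of the work surface, level with it; the furniture and walls round the work are solid. World frame = base frame: x ahead of the robot, y to its left, z up, the work surface at z = 0. Lengths are in mm, angles in rad, forces in N, time in s.
With the tool pointing down it reaches from about 350 to 975 mm from the base axis. Payload 7.1 kg.
Tool frame: the origin (TCP) lies midway between the tips of the shut fingers; the grasp point (between the pads) lies pinch_z behind it (pinch_z is the distance from the TCP to the grasp point, in mm); z points along the fingers, y is the line along which they close (so a half turn about z gives the same grasp; the last joint's range is limited). The gripper opens to 88 mm and grips with 3 to 60 N. Pads are 20 mm wide; open, the fingers measure 115 mm over their backs; the gripper's body (75 mm by 178 mm) begins 61 mm behind the grasp point.
Start: joints at [1.273, 0.423, 1.63, -0, 1.089, -0.019], TCP at [171.97, 600.859, 222.675] pointing down, gripper open.
Joint ranges: [-3, 3], [-0.9, 2.11], [0.09, 2.58], [-1.31, 4.45], [0.11, 2.69], [-2.54, 2.54]. Speed limits (rad/s): [2.39, 2.39, 3.01, 3.14, 3.14, 3.14].

INTERFACE

Orientations are given as a rotation vector (axis times angle).
In Python, from workcell import get_obs, get_image, close_job, pinch_z gives the robot as it stands.
- The arm moves only by the tool jog_arm, never from a script. Its argument "commands" is a list of rows, each a list of 3 entries, a list of its own where there are three numbers: the gripper command: -1 is shut, 1 is fully open, values between are in proportion, then the shift along the tool's x, y, z as a fraction of full scale, then the turn, a rotation vector about the tool's x, y, z as a fraction of full scale. In form: [[gripper, [tx, ty, tz], [rx, ry, rz]], ...]. A call has 1 to 10 rows; each row shifts and turns the commanded pose from where the row before left it, along the tool's axes as they then stand; what a row does not reach is not made up. Full scale, the value 1, is 0.1 m for a shift and 45 degrees for a turn. A row lasts 1/10 s, in which the tool goes at most 50 mm and 8.59 degrees, less where a joint would pass 70% of its speed; a pose out of reach is approached as far as the arm can. A call with a number of a shift or a turn outside -1 to 1 is refused whole. A call with a gripper value outside its range is refused whole. The fingers move at their own pace and stop on an object; the grip force is fixed at half the most. Time passes only in rows, so rows that do not move let the fingers close. It gives the time, the measured TCP pose, the force, the opening and the grip force at its end, in the units of the state.
- get_obs(): the state, without advancing time (a new reading comes with each control period).
- get_image(name): name is "side" or "top" or "wrist"; returns a dict with "image" (400x640x3 uint8, blue, green, red), "z_map" (400x640 float32, mm along the optical axis (not along the pixel's ray), 0 where there is no reading), "intrinsics" (3x3 intrinsics, pixels), "k1" (the pictures are not rectified: a ray, as slopes to the right and down, at radius r is drawn at 1 + k1 r^2 times it, then the intrinsics apply), "eye" and "orientation" of the camera in the world; the wrist camera has in their place "mount" (4x4, takes a point from camera to tool coordinates, whose origin is the TCP and whose axes are the flange's). Camera axes: x right, y down, z forward; pixel columns grow to the right and rows downward; lengths in mm; the calibration is good to about 2 mm. A picture is of the moment at which its call begins: read the wrist's pose just before it.
- close_job(): hands the job in; it is judged then, once.
The state is a dict: "t": time; "qpos": joint angles; "qvel": joint speeds; "joint_torque": joint torques, N m; "ee_pos": TCP position; "orientation": TCP orientation; "ft_force": force on the tool from outside, world axes, zero at the start; "moment": the same for the moment, N m; "width": finger opening in mm; "grasp_force": force on a finger pad.
Only numpy, scipy, OpenCV 4.12 (cv2) and the standard library are available. Lean on these libraries where they do the work, as an engineer would, in place of code of your own. Each camera call takes 0.05 s, during which the arm holds its last target. There are 200 camera calls.

TASK

The lid of the larger clear food box is on, but its four white clips are still up. Snap all four down over the rim until they lie flat on the lid, working corner to opposite corner so that the lid seats evenly: after the first clip, press the one diagonally across from it, and only then the other two.

Things in the scene. Friction and masses are not known exactly. Their poses are not given: they have to be found in the camera images.
- container: Larger of two clear food boxes with grey lids: 100 (its x) by 160 mm (its y), lid top 45 mm up; it stands firmly, does not slide. Origin: centre of underside, z up. Four white clips, one per corner, hinge on top of the lid on pins along y, 49 mm up, at x = +-18, y = +-52 mm, and reach outward over the long edges. (The smaller box, 70 by 105 by 38 mm, is shut already.)
- clip_1_top (a point): Point on the top face of the clip at the box's (+x, +y) corner, 25 mm from its pin along the flap; clip_3 lies diagonally across. All four clips are alike. Clips are flaps 38 long, 32 wide, 5 mm thick with a lip turned down at the free end. Shut, the flap lies flat, this point 51.5 mm above the box's origin.
- clip_2_top (a point): Point on the top face of the clip at the box's (+x, -y) corner, 25 mm from its pin along the flap; clip_4 lies diagonally across. All four clips are alike. z axis: square to the flap, tilted 0.47 to 0.62 rad at the start, when the clip is up; vertical when shut. Beyond the box hangs a wall cabinet (front at world x = 0.58 m, underside 0.48 m above the worktop): come in low, hand leaning back if need be.
- clip_3_top (a point): Point on the top face of the clip at the box's (-x, -y) corner, 25 mm from its pin along the flap; clip_1 lies diagonally across. All four clips are alike. A straight push down at the point's starting x, y with closed fingers folds it down; about 4 to 8 N.
- clip_4_top (a point): Point on the top face of the clip at the box's (-x, +y) corner, 25 mm from its pin along the flap; clip_2 lies diagonally across. All four clips are alike. The hinges are stiff: a clip stays at whatever angle it is left, so push until it lies flat.

How it is judged (in metres and radians):
On the way, in this order (a step that is already met when the one before it is completed fails the run):
1. one diagonal pair of clips is shut while the other two are still up (((angle between each of clip_1_top, clip_3_top's own z axis and vertical below 0.18 rad and angle between each of clip_2_top, clip_4_top's own z axis and vertical above 0.35 rad) or (angle between each of clip_2_top, clip_4_top's own z axis and vertical below 0.18 rad and angle between each of clip_1_top, clip_3_top's own z axis and vertical above 0.35 rad))), for 0.2 s.
2. all four clips are shut (angle between each of clip_1_top, clip_2_top, clip_3_top, clip_4_top's own z axis and vertical below 0.18 rad), for 0.2 s.
At the end, for the whole second after the job is handed in: All four clips of the larger box lie flat on its lid, each within 0.18 rad (10 degrees) of level (all of step 2); the robot touches nothing.
It also fails if it takes over 38 s, if anything falls off the work surface, if the arm or the gripper's body presses on something with over 40 N, if the wrist force passes 120 N, or if a joint passes its speed limit or range.

## Working session

There is one attempt and no reset: what is moved stays moved. The work goes in short steps, Python scripts to look and compute and a tool call to move; the robot and the scene stay as the last step left them, time stands still between calls to the robot, and variables do not carry over. Pictures are saved under pics/ and viewed, at most 10 in all, crops included, and the job is handed in when it is done.

Besides the shell and the picture viewer there is one more tool, called after "Request:" as name(argument=value, ...), one argument or row to a line, values as JSON. jog_arm: Moves the arm, as the interface text tells. Its arguments: {"type":"object","properties":{"commands":{"type":"array","items":{"type":"array"}}},"required":["commands"]}

```bash
mkdir -p pics
cat > h.py <<'E'
import numpy as np,cv2
from workcell import get_obs,get_image,close_job,pinch_z
from scipy.spatial.transform import Rotation as R
def save(n,f):
    o=get_obs();d=get_image(n);cv2.imwrite('pics/'+f,d['image']);np.save('pics/'+f+'.npy',{'d':d,'o':o},allow_pickle=True);return d,o
def load(f): 
    x=np.load('pics/'+f+'.npy',allow_pickle=True).item();return x['d'],x['o']
def cloud(d,o):
    K=d['intrinsics'];v,u=np.mgrid[:400,:640].astype(float)
    x=(u-K[0,2])/K[0,0];y=(v-K[1,2])/K[1,1];a,b=x.copy(),y.copy()
    for _ in range(8):
        s=1+d['k1']*(a*a+b*b);a,b=x/s,y/s
    z=d['z_map'];P=np.stack([a*z,b*z,z],-1)
    if 'mount' in d:
        M=np.array(d['mount']);P=P@M[:3,:3].T+M[:3,3];return P@R.from_rotvec(o['orientation']).as_matrix().T+o['ee_pos']
    r=np.array(d['orientation']);r=r if r.shape==(3,3) else R.from_rotvec(r).as_matrix()
    return P@r.T+np.array(d['eye'])
E
python3 - <<'E'
from h import *
o=get_obs();print(o,pinch_z)
for n in('top','side'):
    d,_=save(n,n+'1.png');print(n,d['eye'],d['orientation'],d['k1'])
E
```

```text
{'t': 0.0, 'qpos': array([ 1.27300567e+00,  4.23861962e-01,  1.63068213e+00, -2.57908891e-05,
        1.08861026e+00, -1.90089831e-02]), 'qvel': array([-0.0009786 ,  0.00073463,  0.00107537, -0.00028776, -0.00063113,
       -0.000846  ]), 'joint_torque': array([-3.21849388e-03, -5.44614995e+01, -2.73667341e+01,  6.41892012e-02,
        2.29530578e-02, -1.53986175e-04]), 'ee_pos': array([171.81346569, 600.33769811, 221.89160786]), 'orientation': array([-4.36442668e-01, -3.11090184e+00,  2.42788676e-03]), 'ft_force': array([ 0.08153392, -0.64988597,  0.04441071]), 'moment': array([-0.00405225, -0.01367553,  0.01487263]), 'grasp_force': 0.0, 'width': 88.06679852748526} 18.700000000000003
top [ 388.34084748    1.20395298 1046.39124707] [-2.21406125  2.18829032 -0.1030801 ] -0.007805805812924707
side [ 476.52215149 -825.6629386   698.19144148] [-2.24340628 -0.05593965  0.01890184] -0.08077960339010262
```

View pics/top1.png

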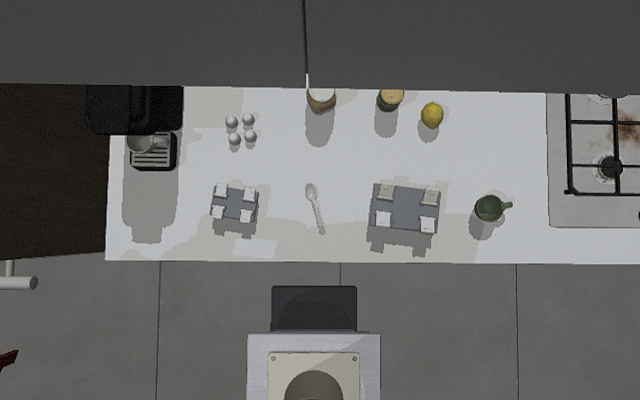

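View pics/side1.png

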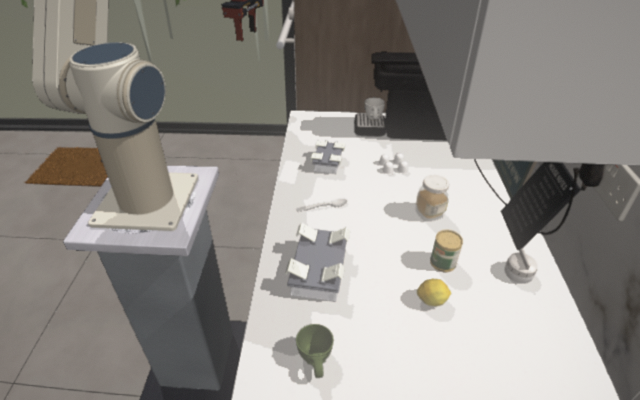

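The top view shows the large box centred near (404,207), with four white clips at about (387,188), (430,195), (384,219) and (427,226). The side view shows all four raised, around (318,260).

Run:
```python
from h import *
def fit(f,box):
    d,o=load(f);P=cloud(d,o);im=d['image'].astype(int)
    u0,u1,v0,v1=box
    p=P[v0:v1,u0:u1].reshape(-1,3);c=im[v0:v1,u0:u1].reshape(-1,3)
    lid=(abs(p[:,2]-45)<8)&(c.mean(1)<130)
    (cx,cy),(w,h),a=cv2.minAreaRect(p[lid][:,:2].astype(np.float32));print(f,'lid',lid.sum(),cx,cy,w,h,a,'z',np.median(p[lid][:,2]))
    m=((p[:,2]>50)&(p[:,2]<90)&(c.mean(1)>140)).reshape(v1-v0,u1-u0).astype(np.uint8)
    n,L,s,_=cv2.connectedComponentsWithStats(m)
    for i in range(1,n):
        if s[i,4]>15:
            q=p[L.ravel()==i];ct=q.mean(0);U,S,V=np.linalg.svd(q-ct);nn=V[2]*np.sign(V[2,2])
            print(s[i,4],ct.round(1),q.min(0).round(),q.max(0).round(),'n',nn.round(2),'tilt',np.arccos(nn[2]).round(2))
fit('top1.png',(355,455,170,250));fit('side1.png',(275,360,215,310))
```

```text
top1.png lid 2012 450.8011169433594 -210.03173828125 161.43199157714844 98.80752563476562 83.59822845458984 z 45.282230849303005
197 [ 492.5 -162.8   62.9] [ 472. -179.   50.] [ 513. -145.   75.] n [-0.45  0.07  0.89] tilt 0.47
184 [ 479.3 -266.3   62.4] [ 460. -284.   50.] [ 500. -249.   75.] n [-0.49  0.03  0.87] tilt 0.51
203 [ 424.1 -154.7   62.1] [ 407. -173.   50.] [ 442. -138.   74.] n [ 0.53 -0.08  0.85] tilt 0.56
200 [ 412.2 -257.7   60.3] [ 394. -277.   51.] [ 431. -242.   71.] n [ 0.44 -0.08  0.89] tilt 0.47
side1.png lid 568 449.7415771484375 -215.83236694335938 151.8137969970703 98.37582397460938 84.11570739746094 z 44.96989353051737
229 [ 424.1 -157.1   60.8] [ 402. -176.   50.] [ 447. -138.   72.] n [ 0.43 -0.08  0.9 ] tilt 0.45
215 [ 493.8 -164.8   62.4] [ 472. -181.   50.] [ 514. -140.   73.] n [-0.45  0.04  0.89] tilt 0.46
272 [ 413.3 -260.9   60. ] [ 389. -281.   50.] [ 433. -242.   72.] n [ 0.42 -0.05  0.91] tilt 0.43
272 [ 481.7 -268.4   63.3] [ 461. -284.   51.] [ 503. -245.   76.] n [-0.45  0.05  0.89] tilt 0.47
```

Request:
jog_arm(
  commands=[
    [-1,[0,0,0],[0,0,-0.19]],
    [-1,[-0.25,-0.3,0],[0,0,0]],
    [-1,[-0.25,-0.3,0],[0,0,0]],
    [-1,[-0.25,-0.3,0],[0,0,0]],
    [-1,[-0.25,-0.3,0],[0,0,0]],
    [-1,[-0.25,-0.3,0],[0,0,0]],
    [-1,[-0.25,-0.3,0],[0,0,0]],
    [-1,[-0.25,-0.3,0],[0,0,0]],
    [-1,[-0.25,-0.3,0],[0,0,0]],
    [-1,[-0.25,-0.3,0],[0,0,0]],
  ],
)

```text
t: 1.1
ee_pos: [360.6, 302.5, 222.5]
orientation: [-0.203, -3.135, 0.0]
ft_force: [0.2, 0.5, 0.7]
width: 11.6
grasp_force: 0.0
```

Request:
jog_arm(
  commands=[
    [-1,[-0.2,-0.4,0],[0,0,0]],
    [-1,[-0.2,-0.4,0],[0,0,0]],
    [-1,[-0.2,-0.4,0],[0,0,0]],
    [-1,[-0.2,-0.4,0],[0,0,0]],
    [-1,[-0.1,-0.4,0],[0,0,0]],
    [-1,[-0.1,-0.4,0],[0,0,0]],
    [-1,[-0.1,-0.4,0],[0,0,0]],
    [-1,[-0.1,-0.4,0],[0,0,0]],
    [-1,[-0.1,-0.4,0],[0,0,0]],
    [-1,[0,0,0],[0,0,0]],
  ],
)

```text
t: 2.1
ee_pos: [443.0, -73.5, 222.7]
orientation: [0.21, 3.134, -0.001]
ft_force: [0.3, 0.7, 0.1]
width: 0.5
grasp_force: 0.0
```

Request:
jog_arm(
  commands=[
    [-1,[-0.09,-0.45,0],[0,0,0]],
    [-1,[-0.09,-0.45,0],[0,0,0]],
    [-1,[-0.09,-0.45,0],[0,0,0]],
    [-1,[0,0,0],[0,0,0]],
    [-1,[0,0,0],[0,0,0]],
  ],
)

```text
t: 2.6
ee_pos: [451.5, -207.1, 222.2]
orientation: [-0.206, -3.134, -0.001]
ft_force: [0.4, 0.9, 0.2]
width: 0.2
grasp_force: 0.0
```

Run:
```python
from h import *
d,o=save('wrist','w1.png');print(o['ee_pos'],o['orientation'],o['qpos']);
```

```text
[ 451.47940054 -207.07043352  222.19196689] [-2.06483214e-01 -3.13370592e+00 -1.34193369e-03] [-4.54218753e-01  2.35867475e-01  1.90809450e+00  4.49155426e-04
  9.98964219e-01 -1.89366650e+00]
```

View pics/w1.png

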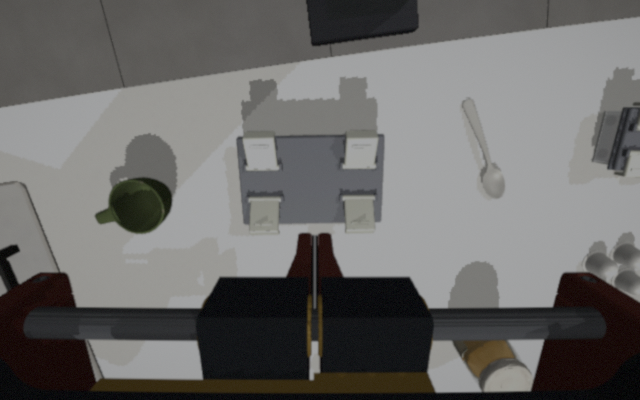

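The wrist view shows the lid spanning (238–384, 135–224), with clips at (261,150), (361,150), (264,213) and (359,213). The approach is clear.

Run:
```python
from h import *
d,o=load('w1.png');P=cloud(d,o);im=d['image'].astype(int)
c=np.array([452,-211.5]);bx=np.array([.992,-.126]);by=np.array([.126,.992])
p=P[120:240,225:395].reshape(-1,3);g=im[120:240,225:395].reshape(-1,3).mean(1)
lid=(abs(p[:,2]-45)<4)&(g<125);r=cv2.minAreaRect(p[lid][:,:2].astype(np.float32));print(r,np.median(p[lid][:,2]))
for sx,sy in((1,1),(1,-1),(-1,-1),(-1,1)):
    e=p[:,:2]-(c+sx*38*bx+sy*52*by);m=(abs(e@bx)<22)&(abs(e@by)<24)&(p[:,2]>51)&(p[:,2]<85)
    q=p[m];ct=q.mean(0);V=np.linalg.svd(q-ct)[2][2];V*=np.sign(V[2])
    l=(q[:,:2]-c);print(sx,sy,m.sum(),ct.round(1),'local',(l@bx).min().round(1),(l@bx).max().round(1),(l@by).min().round(1),(l@by).max().round(1),'zmax',q[:,2].max().round(1),'tilt',np.arccos(V[2]).round(2))
```

```text
((452.25445556640625, -212.0283660888672), (159.39828491210938, 99.1948471069336), 83.24786376953125) 45.709296013378435
1 1 1097 [ 491.  -163.9   62.7] local 16.2 54.1 32.0 73.3 zmax 73.7 tilt 0.56
1 -1 1121 [ 478.8 -266.4   62.4] local 16.1 56.0 -72.2 -31.0 zmax 74.4 tilt 0.56
-1 -1 1187 [ 409.2 -258.3   61.2] local -55.8 -16.2 -72.8 -31.8 zmax 70.0 tilt 0.34
-1 1 1197 [ 421.8 -155.8   62.8] local -56.4 -16.1 31.4 72.4 zmax 72.8 tilt 0.42
```

Request:
jog_arm(
  commands=[
    [-1,[-0.2,0.235,0.1],[0,0,0]],
    [-1,[-0.2,0.235,0.3],[0,0,0]],
    [-1,[0,0,0.4],[0,0,0]],
    [-1,[0,0,0.4],[0,0,0]],
    [-1,[0,0,0.2],[0,0,0]],
    [-1,[0,0,0],[0,0,0]],
    [-1,[0,0,0],[0,0,0]],
  ],
)

```text
t: 3.35
ee_pos: [497.7, -164.3, 83.0]
orientation: [-0.201, -3.134, -0.0]
ft_force: [-0.4, -0.3, 0.2]
width: 0.4
grasp_force: 0.0
```

Request:
jog_arm(
  commands=[
    [-1,[0,-0.01,0.08],[0,0,0]],
    [-1,[0,0,0.06],[0,0,0]],
    [-1,[0,0,0.06],[0,0,0]],
    [-1,[0,0,0.06],[0,0,0]],
    [-1,[0,0,0.05],[0,0,0]],
    [-1,[0,0,0],[0,0,0]],
    [-1,[0,0,0],[0,0,0]],
  ],
)

```text
t: 4.05
ee_pos: [497.7, -166.8, 51.7]
orientation: [0.204, 3.135, -0.0]
ft_force: [1.2, 0.4, 6.0]
width: 0.4
grasp_force: 3.1
```

Request:
jog_arm(
  commands=[
    [-1,[0,0,0.02],[0,0,0]],
    [-1,[0,0,0.01],[0,0,0]],
    [-1,[0,0,0],[0,0,0]],
  ],
)

```text
t: 4.35
ee_pos: [497.9, -166.9, 51.1]
orientation: [0.204, 3.134, -0.0]
ft_force: [-6.3, 2.6, 35.6]
width: 0.6
grasp_force: 17.8
```

Request:
jog_arm(
  commands=[
    [-1,[0,0,-0.3],[0,0,0]],
    [-1,[0,0,-0.2],[0,0,0]],
    [-1,[0.26,-0.34,0],[0,0,0]],
    [-1,[0.26,-0.34,0],[0,0,0]],
    [-1,[0.26,-0.34,0],[0,0,0]],
    [-1,[0,0,0.1],[0,0,0]],
    [-1,[0,0,0],[0,0,0]],
    [-1,[0,0,0],[0,0,0]],
  ],
)

```text
t: 5.15
ee_pos: [406.9, -257.1, 88.1]
orientation: [-0.203, -3.134, -0.001]
ft_force: [0.5, -0.1, -0.3]
width: 0.6
grasp_force: 0.0
```

```bash
cat > chk.py <<'E'
from h import *
import sys
d,o=save('wrist',sys.argv[1]);P=cloud(d,o)
c=np.array([452.2,-212]);bx=np.array([.992,-.126]);by=np.array([.126,.992])
e=o['ee_pos'][:2]-c;print('ee',o['ee_pos'].round(1),'local',(e@bx).round(1),(e@by).round(1))
def rep(P,tag):
  p=P.reshape(-1,3)
  for n,sx,sy in((1,1,1),(2,1,-1),(3,-1,-1),(4,-1,1)):
    l=p[:,:2]-c;m=(abs(sx*(l@bx)-38)<20)&(abs(l@by-sy*52)<14)&(p[:,2]>47)&(p[:,2]<80)
    q=p[m]
    if m.sum()<20: print(tag,n,m.sum());continue
    s=np.polyfit(sx*(q[:,:2]-c)@bx,q[:,2],1);print(tag,n,m.sum(),'zmax',np.percentile(q[:,2],98).round(1),'slope angle',np.arctan(s[0]).round(2))
rep(P,'wrist')
for v in('side','top'):
  d,o=save(v,v+sys.argv[1]);rep(cloud(d,o),v)
E
python3 chk.py w2.png
```

```text
ee [ 406.9 -257.1   88.1] local -39.3 -50.4
wrist 1 302 zmax 53.3 slope angle -0.07
wrist 2 86 zmax 73.7 slope angle 0.56
wrist 3 1351 zmax 69.2 slope angle 0.0
wrist 4 2168 zmax 71.4 slope angle 0.32
side 1 177 zmax 54.1 slope angle -0.01
side 2 242 zmax 73.2 slope angle 0.41
side 3 226 zmax 69.0 slope angle 0.33
side 4 58 zmax 58.7 slope angle 0.31
top 1 177 zmax 55.1 slope angle 0.0
top 2 182 zmax 73.3 slope angle 0.49
top 3 62 zmax 67.5 slope angle 0.46
top 4 203 zmax 72.0 slope angle 0.4
```

Clip 1 is flat; now clip 3.

Request:
jog_arm(
  commands=[
    [-1,[0,-0.01,0.1],[0,0,0]],
    [-1,[0,0,0.07],[0,0,0]],
    [-1,[0,0,0.07],[0,0,0]],
    [-1,[0,0,0.07],[0,0,0]],
    [-1,[0,0,0.06],[0,0,0]],
    [-1,[0,0,0.02],[0,0,0]],
    [-1,[0,0,0],[0,0,0]],
    [-1,[0,0,0],[0,0,0]],
  ],
)

```text
t: 6.1
ee_pos: [406.4, -258.5, 51.2]
orientation: [-0.204, -3.134, -0.001]
ft_force: [-9.0, 4.9, 32.1]
width: 0.4
grasp_force: 16.0
```

Request:
jog_arm(
  commands=[
    [-1,[0,0,-0.3],[0,0,0]],
    [-1,[0,0,-0.2],[0,0,0]],
    [-1,[-0.26,0,0],[0,0,0]],
    [-1,[-0.26,0,0],[0,0,0]],
    [-1,[-0.26,0,0],[0,0,0]],
    [-1,[0,0,0.1],[0,0,0]],
    [-1,[0,0,0],[0,0,0]],
    [-1,[0,0,0],[0,0,0]],
  ],
)

```text
t: 6.9
ee_pos: [482.3, -268.0, 88.5]
orientation: [-0.204, -3.132, -0.002]
ft_force: [0.8, -0.2, 0.1]
width: 0.4
grasp_force: 0.0
```

```bash
python3 chk.py w3.png
```

```text
ee [ 482.3 -268.    88.5] local 36.9 -51.8
wrist 1 2004 zmax 53.5 slope angle 0.0
wrist 2 1581 zmax 71.7 slope angle 0.61
wrist 3 2851 zmax 53.6 slope angle -0.01
wrist 4 3113 zmax 71.3 slope angle 0.4
side 1 0
side 2 232 zmax 73.0 slope angle 0.42
side 3 214 zmax 54.9 slope angle -0.01
side 4 164 zmax 70.7 slope angle 0.39
top 1 177 zmax 55.3 slope angle -0.0
top 2 44 zmax 73.2 slope angle 0.52
top 3 173 zmax 55.5 slope angle -0.02
top 4 203 zmax 72.3 slope angle 0.41
```

Clips 1 and 3 are flat, and 2 and 4 are still up. Pressing 2 now.

Request:
jog_arm(
  commands=[
    [-1,[-0.02,0,0.1],[0,0,0]],
    [-1,[0,0,0.07],[0,0,0]],
    [-1,[0,0,0.07],[0,0,0]],
    [-1,[0,0,0.07],[0,0,0]],
    [-1,[0,0,0.06],[0,0,0]],
    [-1,[0,0,0.02],[0,0,0]],
    [-1,[0,0,0],[0,0,0]],
    [-1,[0,0,0],[0,0,0]],
  ],
)

```text
t: 7.85
ee_pos: [486.4, -269.1, 51.6]
orientation: [0.203, 3.135, -0.0]
ft_force: [-0.9, 1.7, 14.8]
width: 0.6
grasp_force: 7.6
```

Request:
jog_arm(
  commands=[
    [-1,[0,0,-0.3],[0,0,0]],
    [-1,[0,0,-0.2],[0,0,0]],
    [-1,[0.26,0.345,0],[0,0,0]],
    [-1,[0.26,0.345,0],[0,0,0]],
    [-1,[0.26,0.345,0],[0,0,0]],
    [-1,[0,0,0.1],[0,0,0]],
    [-1,[0,0,0],[0,0,0]],
    [-1,[0,0,0],[0,0,0]],
  ],
)

```text
t: 8.65
ee_pos: [422.8, -156.9, 90.4]
orientation: [-0.203, -3.135, 0.0]
ft_force: [0.5, -0.6, 0.6]
width: 0.9
grasp_force: 0.0
```

Request:
jog_arm(
  commands=[
    [-1,[0.025,0.01,0.1],[0,0,0]],
    [-1,[0,0,0.07],[0,0,0]],
    [-1,[0,0,0.07],[0,0,0]],
    [-1,[0,0,0.07],[0,0,0]],
    [-1,[0,0,0.06],[0,0,0]],
    [-1,[0,0,0.03],[0,0,0]],
    [-1,[0,0,0],[0,0,0]],
    [-1,[0,0,0],[0,0,0]],
  ],
)

```text
t: 9.45
ee_pos: [419.4, -155.0, 51.4]
orientation: [-0.203, -3.134, 0.0]
ft_force: [-6.7, -0.2, 20.7]
width: 0.7
grasp_force: 10.7
```

Request:
jog_arm(
  commands=[
    [-1,[0,0,-0.3],[0,0,0]],
    [-1,[0,0,-0.4],[0,0,0]],
    [-1,[0,0,-0.4],[0,0,0]],
    [-1,[-0.3,-0.3,-0.3],[0,0,0]],
    [-1,[0,0,0],[0,0,0]],
    [-1,[0,0,0],[0,0,0]],
    [-1,[0,0,0],[0,0,0]],
  ],
)

```text
t: 10.15
ee_pos: [443.4, -186.6, 188.2]
orientation: [-0.203, -3.132, -0.002]
ft_force: [-0.5, -1.0, -0.4]
width: 0.6
grasp_force: 0.0
```

```bash
python3 chk.py w4.png
```

```text
ee [ 443.4 -186.6  188.2] local -11.9 24.1
wrist 1 804 zmax 53.7 slope angle -0.0
wrist 2 908 zmax 53.5 slope angle -0.0
wrist 3 1129 zmax 53.8 slope angle -0.01
wrist 4 1152 zmax 53.8 slope angle -0.01
side 1 173 zmax 53.7 slope angle -0.0
side 2 234 zmax 54.8 slope angle -0.02
side 3 210 zmax 54.7 slope angle 0.01
side 4 162 zmax 53.9 slope angle -0.0
top 1 9
top 2 0
top 3 12
top 4 155 zmax 55.6 slope angle 0.0
```

All four clips are flat and the arm is clear.

```bash
python3 -c "from workcell import close_job;print(close_job())"
```

```text
the job is handed in; nothing more can be done
None
```

All four clips were pressed flat in the order 1, 3, 2, 4; the last camera check showed each within 0.02 rad of level with the arm clear, and the job was handed in at about 10 s (no verdict was returned).

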